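Fit the postal scale's pan and present the wand scanner to its code

ROBOT

A 6-joint arm with a two-finger parallel gripper is mounted at the origin on the work surface. World frame = base frame: x ahead of the robot, y to its left, z up, the work surface at z = 0. Lengths are in mm, angles in degrees, forces in N, time in s.
With the tool pointing down it reaches from about 325 to 775 mm from the base axis. Payload 5.5 kg.
Tool frame: the origin (TCP) lies at the very end of the fingers, on their centre line; the grasp point (between the pads) lies 19 mm behind it; z points along the fingers, y is the line along which they close (so a half turn about z gives the same grasp; the last joint's range is limited). The gripper opens to 85 mm and grips with 20 to 120 N. Pads are 22 mm wide; open, the fingers measure 114 mm over their backs; the gripper's body (76 mm by 85 mm) begins 54 mm behind the grasp point. The pads swing forward as they close: fully open they stand 13 mm farther back than shut.
Start: joints at [62.871, 5.22, 70.514, -0, 104.267, -3.249], TCP at [242.908, 548.646, 210.075] pointing down, gripper open.
Joint ranges: [-164.24, 164.24], [-49.07, 125.15], [9.68, 141.18], [-86.29, 266.29], [3.28, 154.24], [-151.56, 151.56]. Speed limits (degrees/s): [147.25, 147.25, 172.46, 180, 180, 180].

INTERFACE

Orientations are given as a 3x3 rotation matrix whose columns are the frame's x, y, z axes.
In Python, from bench import get_obs, camera, close_job, find_in, outline_of, landmark_of gives the robot as it stands.
- The arm moves only by the tool drive_tool, never from a script. Its argument "series" is text: rows parted by semicolons, each of 5 numbers parted by spaces: the finger opening in cm, from 0 to 8.54, then the shift along the world's x, y, z in cm, then the turn about the world's z in degrees. A call has 1 to 12 rows; each row is the pose to reach, as a shift and turn from the pose commanded when the call began; what a row does not reach only later rows make up. A row lasts 1/12 s, in which the tool goes at most 41.7 mm and 7.16 degrees, less where a joint would pass 70% of its speed; a pose out of reach is approached as far as the arm can. A call with a gripper value outside its range is refused whole. The fingers move at their own pace and stop on an object; the grip force is fixed at half the most. Time passes only in rows, so rows that repeat a pose let the fingers close. It gives the time, the measured TCP pose, the force, the opening and the grip force at its end, in the units of the state.
- get_obs(): the state, without advancing time (a new reading comes with each control period).
- camera(name): name is "side" or "top"; returns a dict with "image" (420x560x3 uint8, blue, green, red), "range_z" (420x560 float32, mm along the optical axis (not along the pixel's ray), 0 where there is no reading), "camera_matrix" (3x3 intrinsics, pixels), "rvec" (rotation vector, rad) and "tvec" (3), from world to camera coordinates, as OpenCV has them. Camera axes: x right, y down, z forward; pixel columns grow to the right and rows downward; lengths in mm; the calibration is good to about 2 mm. A picture is of the moment at which its call begins.
- close_job(): hands the job in; it is judged then, once.
Trained networks look in the newest picture that a camera, given by its name, has taken for a name from the list of things; names that differ only in an ending like _2 or _b are one class to them, and where a whole thing is asked for, a point or a joint stands for the part that bears it (a point fixed in the world has none). Each returns a list of dicts, best first, with "score" (0 to 1); they miss things now and then, are a little off and sometimes report something else, mostly with a low value. They report only what shows in the picture. A call takes as long as a camera call. They do not tell look-alikes from the thing itself.
- find_in(camera, label): "at" ([x, y, z] in mm, in world coordinates, good to about 4 mm: the middle of the surface that is visible of it).
- outline_of(camera, label): "mask" (420x560 bool, what is visible of it).
- landmark_of(camera, label): "at" ([x, y, z] in mm, in world coordinates, good to about 4 mm: a listed point, or the origin of a listed thing).
The state is a dict: "time": time; "joint_pos": joint angles; "qd": joint speeds; "joint_torque": joint torques, N m; "position": TCP position; "tcp_rot": TCP orientation; "wrist_force": force on the tool from outside, world axes, zero at the start; "ft_torque": the same for the moment, N m; "grip_width": finger opening in mm; "gripper_force": force on a finger pad.
Only numpy, scipy, OpenCV 4.12 (cv2) and the standard library are available. Lean on these libraries where they do the work, as an engineer would, in place of code of your own. Each camera call takes 0.05 s, during which the arm holds its last target. There are 200 camera calls.

TASK

Set the loose weighing pan down on the postal scale so that both pegs come up through its two holes and it lies flat, then let go of it. Then draw the orange wand scanner out of its sloping holder, turn it level with its glass window facing down, and hold the window in the air about 10 cm over the code printed on the pan; finish while still holding it there, clear of scale and pan. Leave the mug, the parcel and the stapler where they are.

Things in the scene. Friction and masses are not known exactly. Their poses are not given: they have to be found in the camera images.
- scale: Postal scale, fixed to the desk: grey block 120 (x) x 160 (y) x 36 mm high, with a low black display ledge 45 mm deep and 26 mm high along its -x side. Origin at the centre of the underside of the grey block; z up. Two brass pegs, 10 mm in diameter and 10 mm tall with a chamfered top, stand on its top at x = 0, y = -58 and +58 mm.
- scale_top (a point): Centre of the scale's flat top, midway between the two pegs, 36 mm above the desk: the pan's origin comes here when it is seated. Axes as the scale.
- pan: Loose aluminium weighing pan, 0.25 kg: plate 110 (x) x 150 (y) x 12 mm thick with two through-holes 14 mm wide at x = 0, y = -58 and +58 mm. On its middle stands a blue fin to grip from above: 10 mm thick (x), 70 mm long (y), its top 58 mm above the plate's underside. Origin at the centre of the underside, z up. It starts flat on the desk and may be seated either way round.
- pan_code (a point): Centre of the black and white code on the pan's upper face (34 x 44 mm), at x = -32, y = 0, z = 12 mm in the pan's frame. Axes as the pan.
- holder: Scanner holder, fixed to the desk: grey base plate 150 x 90 x 10 mm and a black socket sloping at 45 degrees, 42 mm wide, whose mouth looks up and towards the holder's -x. A supporting trough 30 mm wide goes on under the scanner to 100 mm from the scanner's head end. Origin at the centre of the base's underside (base from x = -70 to +80 mm), z up.
- holder_mouth (a point): Centre of the socket's mouth, on its axis; the scanner's head is 60 mm deep in the socket with 2 mm of play all round. Axes as the holder.
- scanner: Orange wand scanner with a black head, a bar 190 (x) x 30 (y) x 26 mm (z), about 0.16 kg. Origin at its centre; +x points to the head end; the glass window is on the -z face under the head. At first it leans in the holder, +x pointing 45 degrees down, handle end up towards the holder's -x; draw it out along its own -x by 60 mm or more. Level, window down: its z axis points straight up.
- scanner_grip (a point): Place to grip on the scanner's handle, on its centre line, 43 mm from the centre towards the handle end (138 mm from the head end), 78 mm outside the socket: 30 mm wide along the scanner's y. Axes as the scanner.
- scanner_window (a point): Centre of the scanner's glass window, on its underside at x = +73, y = 0, z = -13 mm of the scanner. Axes as the scanner.
- mug: Yellow mug with a handle at its +y side, loose, 82 mm across and 92 mm tall, origin at the centre of its underside. To be left alone.
- parcel: Small cardboard parcel, loose, 100 x 140 x 60 mm, origin at the centre of its underside. To be left alone.
- stapler: Red stapler, loose, 36 (x) x 140 (y) x 38 mm, origin at the centre of its underside. To be left alone.
Things that resemble listed ones, but are neither listed nor needed, are in the scene too. What is shaped like the pan but green or pink is not meant. Of the things that look like the scanner, the larger one is meant.

How it is judged:
By the outcome, as a careful person would: the job done as asked, in the order asked, and still so for the second after the job is handed in, while the arm keeps its last pose, push and grip.
It also fails if it takes over 59 s, if anything falls off the work surface, if the arm or the gripper's body presses on something with over 40 N, if the wrist force passes 120 N, or if a joint passes its speed limit or range.

## Working session

There is one attempt and no reset: what is moved stays moved. The work goes in short steps, Python scripts to look and compute and a tool call to move; the robot and the scene stay as the last step left them, time stands still between calls to the robot, and variables do not carry over. Pictures are saved under pics/ and viewed, at most 10 in all, crops included, and the job is handed in when it is done.

Besides the shell and the picture viewer there is one more tool, called after ">>>" by a JSON object that holds its "op" and its "data". drive_tool: Moves the arm, as the interface text tells. Its arguments: {"type":"object","properties":{"series":{"type":"string"}},"required":["series"]}

```bash
mkdir -p pics; cat > h.py <<'E'
from bench import *
import numpy as np, cv2
def world(c,uv,zplane=None):
    R=cv2.Rodrigues(np.array(c["rvec"],float))[0];t=np.array(c["tvec"],float).ravel();K=np.array(c["camera_matrix"])
    uv=np.atleast_2d(uv).astype(int);d=c["range_z"][uv[:,1],uv[:,0]]
    p=np.c_[uv,np.ones(len(uv))]@np.linalg.inv(K).T*d[:,None]
    return (p-t)@R
E
python3 - <<'E'
from h import *
for n in("side","top"):
    c=camera(n);cv2.imwrite(f"pics/{n}0.png",c["image"])
    R=cv2.Rodrigues(np.array(c["rvec"],float))[0];print(n,"cam at",(-R.T@np.array(c["tvec"]).ravel()).round())
    for l in["scale","scale_top","pan","pan_code","holder","holder_mouth","scanner","scanner_grip","scanner_window","mug","parcel","stapler"]:
        print(l,"L",[(np.round(r["at"]).astype(int).tolist(),round(r["score"],2)) for r in landmark_of(n,l)[:4]])
E
```

```text
side cam at [  174. -1293.  1230.]
scale L [([556, 36, 1], 0.66)]
scale_top L [([558, 36, 35], 0.6)]
pan L [([483, 252, 5], 0.89), ([373, 470, -3], 0.64), ([290, 207, 1], 0.6)]
pan_code L [([260, 209, 10], 0.83), ([449, 259, 11], 0.81), ([340, 486, 10], 0.78), ([556, 35, 37], 0.35)]
holder L [([513, -264, 2], 0.92)]
holder_mouth L [([527, -256, 75], 0.72)]
scanner L [([506, -269, 99], 0.79), ([532, -462, 9], 0.66)]
scanner_grip L [([477, -280, 132], 0.82), ([556, -474, 12], 0.56)]
scanner_window L [([477, -447, 0], 0.79), ([548, -249, 38], 0.67)]
mug L [([736, 156, 1], 0.77), ([475, -279, 130], 0.42)]
parcel L [([529, -256, 76], 0.66), ([754, -115, -2], 0.64)]
stapler L [([355, -27, 1], 0.77)]
top cam at [ 283.   22. 1252.]
scale L []
scale_top L [([557, 34, 37], 0.84)]
pan L [([483, 254, 4], 0.92), ([369, 475, -2], 0.74), ([291, 210, -1], 0.64)]
pan_code L [([257, 215, 14], 0.8), ([453, 258, 11], 0.76), ([342, 485, 11], 0.59)]
holder L [([515, -265, 1], 0.65), ([554, 35, 35], 0.3)]
holder_mouth L [([530, -253, 74], 0.6)]
scanner L [([523, -461, 14], 0.94), ([506, -267, 105], 0.81)]
scanner_grip L [([479, -279, 128], 0.81), ([561, -471, 10], 0.8)]
scanner_window L [([474, -446, 3], 0.86)]
mug L [([736, 158, 1], 0.95)]
parcel L [([752, -123, -1], 0.66)]
stapler L [([360, -34, 2], 0.81)]
```

View pics/top0.png

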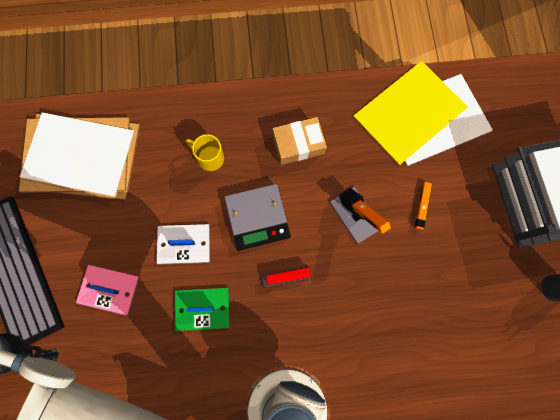

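View pics/side0.png

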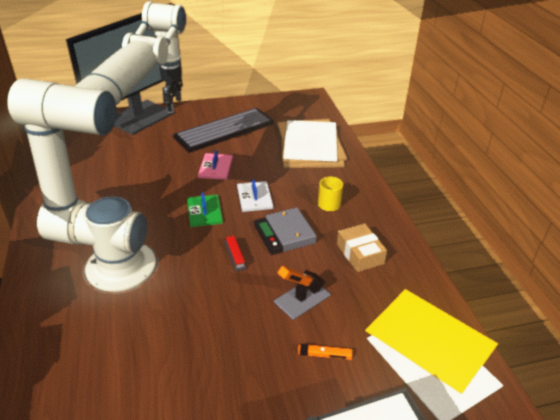

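```bash
cat >> h.py <<'E'
def cloud(c):
    v,u=np.nonzero(c["range_z"]>0);uv=np.c_[u,v];return uv,world(c,uv),c["image"][v,u].astype(int)
def yaw(P):
    d=np.linalg.svd(P[:,:2]-P[:,:2].mean(0),full_matrices=False)[2][0];return np.degrees(np.arctan2(d[1],d[0]))%180
def rect(P):
    r=cv2.minAreaRect(P[:,:2].astype(np.float32));return np.round(r[0],1),np.round(r[1],1),round(r[2],1)
E
cat > m.py <<'E'
from h import *
o=get_obs();print(o["time"],np.round(o["tcp_rot"],3).tolist(),o["grip_width"],np.round(o["position"],1))
for n in("top","side"):
    c=camera(n);uv,P,I=cloud(c);B,G,Rr=I.T;print(n)
    hsv=cv2.cvtColor(c["image"],cv2.COLOR_BGR2HSV)[uv[:,1],uv[:,0]].astype(int)
    near=lambda x,y,r:np.hypot(P[:,0]-x,P[:,1]-y)<r
    m=near(483,253,80)&(hsv[:,0]>95)&(hsv[:,0]<130)&(hsv[:,1]>120)&(P[:,2]>45)
    if m.sum()>5:print("fin top",m.sum(),P[m].mean(0).round(1),yaw(P[m]),rect(P[m]))
    m=near(483,253,110)&(P[:,2]>7)
    print("pan",m.sum(),np.median(P[m][:,2]).round(1),rect(P[m]))
    m=near(556,35,120)&(P[:,2]>32)
    print("scale",m.sum(),np.median(P[m][:,2]).round(1),rect(P[m]))
    m=near(556,35,90)&(P[:,2]>25)&(hsv[:,0]>12)&(hsv[:,0]<32)&(hsv[:,1]>100)
    for s in(-1,1):
        k=m&(s*(P[:,1]-35)>20)
        if k.any():print("peg",k.sum(),uv[k].mean(0).round(1),P[k].mean(0).round(1))
    m=near(500,-268,130)&(hsv[:,0]<18)&(hsv[:,1]>170)&(hsv[:,2]>150)&(P[:,2]>50)
    Q=P[m];d=np.linalg.svd(Q-Q.mean(0),full_matrices=False)[2][0];t=(Q-Q.mean(0))@d
    print("scanner",m.sum(),Q.mean(0).round(1),"dir",d.round(3),"yaw",np.degrees(np.arctan2(d[1],d[0])).round(1),"ends",(Q.mean(0)+d*t.min()).round(),(Q.mean(0)+d*t.max()).round())
    m=near(525,-270,130)&(P[:,2]>5)&(P[:,2]<14);print("base",m.sum(),rect(P[m]))
    if n=="top":
        i=c["image"];a=cv2.resize(i[170:260,315:445],None,fx=4,fy=4,interpolation=3);b=cv2.resize(i[215:275,140:300],None,fx=3.25,fy=4,interpolation=3)
        cv2.imwrite("pics/crop.png",np.vstack([a,b]))
E
python3 m.py
```

```text
1.3 [[-0.914, 0.405, 0.0], [0.405, 0.914, 0.0], [0.0, 0.0, -1.0]] 85.2727538044081 [242.9 548.7 210.1]
top
fin top 97 [478.4 252.3  57.8] 85.84731676118722 (array([479. , 252.5]), array([68.6,  9.1]), 86.3)
pan 1948 13.6 (array([473.1, 246.5]), array([187.2, 189. ]), 28.4)
scale 2195 37.3 (array([539.3,  32.4]), array([158. , 159.8]), 8.6)
peg 13 [274.4 203.4] [565.7 -21.7  42.4]
peg 12 [235.2 212.7] [548.9  93.1  44. ]
scanner 353 [ 489.6 -271.7  135.5] dir [-0.656 -0.32   0.683] yaw -154.0 ends [ 541. -247.   82.] [ 450. -291.  177.]
base 978 (array([ 524.1, -269.4]), array([254.3, 249. ]), 61.3)
side
fin top 38 [474.7 243.4  57.1] 85.23644263832804 (array([475.6, 250.7]), array([78.6,  8.6]), 84.9)
pan 824 13.3 (array([482. , 252.2]), array([208.5, 186.2]), 80.3)
scale 1110 37.1 (array([532.6,  30.4]), array([162.2, 168.1]), 7.7)
peg 9 [297.1 234.3] [563.8 -23.5  44.2]
peg 9 [283.3 213.1] [545.6  90.2  45.6]
scanner 202 [ 484.1 -284.8  132.3] dir [ 0.679  0.238 -0.694] yaw 19.3 ends [ 444. -299.  173.] [ 542. -265.   74.]
base 980 (array([ 524.2, -272.7]), array([253.6, 249. ]), 9.0)
```

View pics/crop.png

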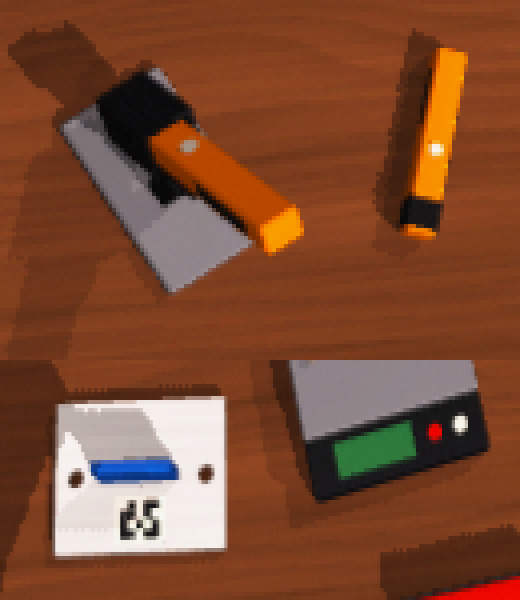

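```bash
python3 - <<'E'
from h import *
for n in("top","side"):
    c=camera(n);uv,P,I=cloud(c)
    for lab,z0,z1,near in(("pan",9,17,(483,253)),("holder",7,14,(514,-265)),("scale",32,41,(556,35))):
        for r in outline_of(n,lab)[:4]:
            m=r["mask"][uv[:,1],uv[:,0]]&(P[:,2]>z0)&(P[:,2]<z1)
            if m.sum()>30 and np.hypot(*(P[m].mean(0)[:2]-near))<60:print(n,lab,m.sum(),rect(P[m]),P[m][:,2].mean().round(1))
    for r in outline_of(n,"scanner")[:3]:
        Q=P[r["mask"][uv[:,1],uv[:,0]]]
        if Q[:,2].mean()>60: # top-facing surface seen: yaw of horizontal projection
            for lo in(70,90,110,130,150):
                k=Q[(Q[:,2]>lo)&(Q[:,2]<lo+20)];print(n,lo,len(k),k.mean(0).round(1) if len(k) else "")
E
```

```text
top pan 1552 (array([479.9, 254.5]), array([149.1, 110.9]), 86.8) 13.3
top holder 571 (array([ 512.4, -252.1]), array([145.5,  84.7]), 19.4) 10.9
top scale 2064 (array([537.7,  32.4]), array([160.3, 159.3]), 8.4) 36.9
top 70 16 [ 529.6 -246.5   85.9]
top 90 80 [ 520.3 -253.9   99.3]
top 110 84 [ 501.7 -263.2  120.4]
top 130 89 [ 482.9 -272.   140.9]
top 150 134 [ 458.1 -284.2  161.7]
side pan 535 (array([474.6, 250.4]), array([161.7, 108.5]), 86.4) 13.1
side holder 663 (array([ 514.9, -260.2]), array([151.2,  91.4]), 25.2) 10.5
side scale 996 (array([536.1,  29.5]), array([158.1, 168.3]), 7.1) 36.8
side 70 31 [ 529.4 -263.5   82.7]
side 90 51 [ 513.9 -273.7   99.9]
side 110 60 [ 496.8 -279.7  119.4]
side 130 63 [ 477.8 -289.3  140. ]
side 150 100 [ 452.9 -296.5  161.6]
```

>>> {"op": "drive_tool", "data": {"series": "6 4 -5 0 -7;6 8 -10 0 -14;6 12 -14 0 -21;6 15 -18 0 -28;6 18 -22 -1 -35;6 20 -25 -3 -42;6 21 -27 -5 -49;6 22 -28 -6 -56;6 23 -29 -7 -63;6 23.6 -29.6 -8 -70;6 23.6 -29.6 -8 -70"}}

```text
time: 2.82
position: [479.4, 248.7, 125.9]
tcp_rot: [[0.078, 0.997, -0.005], [0.997, -0.078, -0.004], [-0.004, -0.005, -1.0]]
wrist_force: [0.0, 0.0, -1.3]
grip_width: 60.0
gripper_force: 0.0
```

>>> {"op": "drive_tool", "data": {"series": "6 0.15 0.1 -3 0.5;6 0.15 0.1 -6 0.5;6 0.15 0.1 -9 0.5;6 0.15 0.1 -10.8 0.5;6 0.15 0.1 -10.8 0.5;0 0.15 0.1 -10.8 0.5;0 0.15 0.1 -10.8 0.5;0 0.15 0.1 -10.8 0.5;0 0.15 0.1 -10.8 0.5;0 0.15 0.1 -10.8 0.5;0 0.15 0.1 -10.8 0.5"}}

```text
time: 3.73
position: [481.6, 254.4, 24.6]
tcp_rot: [[0.059, 0.998, 0.003], [0.998, -0.059, 0.002], [0.002, 0.003, -1.0]]
wrist_force: [0.1, 0.6, 6.6]
grip_width: 8.0
gripper_force: 63.0
```

>>> {"op": "drive_tool", "data": {"series": "0 0 0 3 0;0 0 0 6.5 0;0 1.5 -3 9 2;0 3 -7 9 4;0 4.5 -11 9 6;0 6 -15 9 8;0 7 -18.5 9 10;0 7.4 -20.8 9 11.9;0 7.6 -21.9 9 11.9;0 7.6 -21.9 9 11.9;0 7.6 -21.9 9 11.9;0 7.6 -21.9 9 11.9"}}

```text
time: 4.73
position: [556.1, 35.8, 112.0]
tcp_rot: [[-0.149, 0.989, -0.0], [0.989, 0.149, 0.001], [0.001, -0.0, -1.0]]
wrist_force: [-0.2, 0.0, -2.1]
grip_width: 7.8
gripper_force: 61.9
```

```bash
cat > p.py <<'E'
from h import *
import sys
o=get_obs();x,y,z=o["position"];T=np.array(o["tcp_rot"]);print(np.round(o["position"],1),"tool y yaw",np.degrees(np.arctan2(T[1,1],T[0,1])).round(2),o["wrist_force"])
ims=[]
for n in("top","side"):
    c=camera(n);uv,P,I=cloud(c)
    near=np.hypot(P[:,0]-x,P[:,1]-y)<110
    h,e=np.histogram(P[near][:,2],bins=np.arange(20,170,3));k=np.argsort(h)[-4:];print(n,"z hist",[(int(e[i]),int(h[i])) for i in k])
    zt=z-21.9+12-3 if len(sys.argv)<2 else float(sys.argv[1])
    m=near&(abs(P[:,2]-zt)<6);print("plate",m.sum(),P[m][:,2].mean().round(1),rect(P[m]))
    K=c["camera_matrix"];q=cv2.projectPoints(np.array([[x,y,60.]]),np.array(c["rvec"]),np.array(c["tvec"]),K,None)[0].ravel().astype(int)
    ims.append(cv2.resize(c["image"][q[1]-45:q[1]+45,q[0]-55:q[0]+55],None,fx=3.6,fy=3.6,interpolation=3))
cv2.imwrite(f"pics/p{o['time']:.2f}.png",np.hstack(ims));print(f"pics/p{o['time']:.2f}.png")
E
python3 p.py
```

```text
[556.1  35.8 112. ] tool y yaw 8.55 [-0.20813747  0.0158611  -2.06067721]
top z hist [(29, 163), (26, 254), (101, 381), (98, 406)]
plate 962 100.6 (array([553.7,  42.1]), array([110.6, 131.6]), 8.3)
side z hist [(38, 182), (35, 234), (101, 259), (98, 327)]
plate 821 100.0 (array([551.5,  35.1]), array([113.4, 158.6]), 9.0)
pics/p4.73.png
```

View pics/p4.73.png

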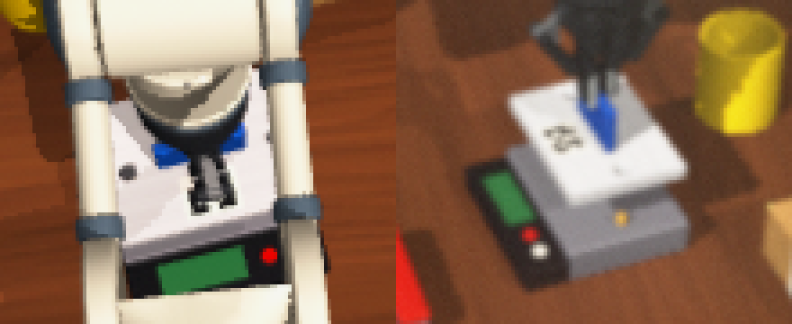

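```bash
cat > hole.py <<'E'
from h import *
def ray(c,uv,z):
    R=cv2.Rodrigues(np.array(c["rvec"],float))[0];t=np.array(c["tvec"],float).ravel()
    C=-R.T@t;d=R.T@np.linalg.inv(c["camera_matrix"])@np.array([uv[0],uv[1],1.]);return (C+d*(z-C[2])/d[2]).round(1)
def proj(c,p):return cv2.projectPoints(np.array([p],float),np.array(c["rvec"]),np.array(c["tvec"]),c["camera_matrix"],None)[0].ravel()
o=get_obs();x,y,z=o["position"];T=np.array(o["tcp_rot"]);a=np.arctan2(T[1,1],T[0,1]);zp=z-22+12-1.5
if __name__=="__main__":
  for n,s in(("top",1),("side",-1)):
    c=camera(n)
    p=[x-58*s*np.sin(a),y+58*s*np.cos(a),zp];q=proj(c,p);u0,v0=(q-7).round().astype(int)
    g=cv2.cvtColor(c["image"],cv2.COLOR_BGR2GRAY)[v0:v0+15,u0:u0+15].astype(float);w=np.median(g)-g
    w[w<.3*w[3:12,3:12].max()]=0;lab=cv2.connectedComponents((w>0).astype(np.uint8))[1]
    pk=np.unravel_index(np.argmax(np.where(np.hypot(*(np.mgrid[:15,:15]-7))<5,w,0)),w.shape);w[lab!=lab[pk]]=0
    V,U=np.mgrid[:15,:15];uv=(u0+(w*U).sum()/w.sum(),v0+(w*V).sum()/w.sum());print(n,"n",(w>0).sum(),"hole",ray(c,uv,zp),"expected",np.round(p,1),"uv",np.round(uv,1),"exp",q.round(1))
    print(" peg rays z43:",[ray(c,e,43) for e in ([(274.4,203.4),(235.2,212.7)] if n=="top" else [(297.1,234.3),(283.3,213.1)])])
E
python3 hole.py
```

```text
top n 19 hole [545.4  92.5 100.6] expected [547.5  93.5 100.6] uv [234.  209.6] exp [233.6 208.9]
 peg rays z43: [array([565.5, -21.7,  43. ]), array([549. ,  93.3,  43. ])]
side n 58 hole [564.5 -52.3 100.6] expected [564.9 -21.2 100.6] uv [300.4 226.9] exp [297.9 220.7]
 peg rays z43: [array([564.1, -22.1,  43. ]), array([546.3,  93.3,  43. ])]
```

>>> {"op": "drive_tool", "data": {"series": "0 0.2 0 -1.5 0;0 0.2 0 -3.2 0;0 0.2 0 -3.2 0;0 0.2 0 -3.2 0"}}

```text
time: 5.27
position: [557.5, 35.3, 79.1]
tcp_rot: [[-0.149, 0.989, -0.003], [0.989, 0.149, 0.0], [0.0, -0.003, -1.0]]
wrist_force: [-0.1, -0.1, -1.9]
grip_width: 8.1
gripper_force: 61.8
```

```bash
cat > v.py <<'E'
from hole import *
ims=[]
zp=z-25+12
for n,s in(("top",1),("side",-1)):
    c=camera(n);p=[x-58*s*np.sin(a),y+58*s*np.cos(a),zp];q=proj(c,p);u,v=q.round().astype(int)
    print(n,np.round(o["position"],1),"exp hole uv",q.round(1),"crop org",u-20,v-15,"x10;", "peg expected here",[ray(c,e,43) for e in ([(274.4,203.4),(235.2,212.7)] if n=="top" else [(297.1,234.3),(283.3,213.1)])])
    ims.append(cv2.resize(c["image"][v-15:v+15,u-20:u+20],None,fx=10,fy=10,interpolation=0))
cv2.imwrite("pics/v%.2f.png"%o["time"],np.hstack(ims));print("%.2f"%o["time"],o["wrist_force"])
E
python3 v.py
```

```text
top [557.5  35.3  79.1] exp hole uv [234.8 211. ] crop org 215 196 x10; peg expected here [array([565.5, -21.7,  43. ]), array([549. ,  93.3,  43. ])]
side [557.5  35.3  79.1] exp hole uv [298.  228.9] crop org 278 214 x10; peg expected here [array([564.1, -22.1,  43. ]), array([546.3,  93.3,  43. ])]
5.27 [-0.14540604 -0.0803011  -1.93675391]
```

View pics/v5.27.png

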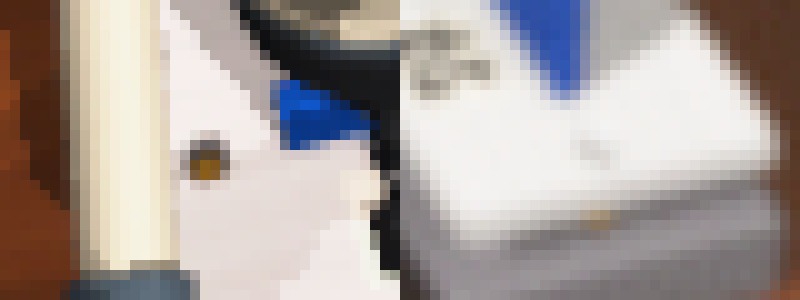

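>>> {"op": "drive_tool", "data": {"series": "0 0.05 0.05 -0.5 0;0 0.05 0.05 -0.9 0;0 0.05 0.05 -1.1 0;0 0.05 0.05 -1.2 0;0 0.05 0.05 -1.3 0;0 0.05 0.05 -1.3 0;0 0.05 0.05 -1.3 0"}}

```text
time: 5.95
position: [558.9, 35.1, 67.1]
tcp_rot: [[-0.148, 0.989, 0.0], [0.989, 0.148, 0.0], [-0.0, 0.0, -1.0]]
wrist_force: [-0.7, 0.1, -1.2]
grip_width: 8.3
gripper_force: 61.9
```

>>> {"op": "drive_tool", "data": {"series": "0 0 0 -0.2 0;0 0 0 -0.35 0;0 0 0 -0.5 0;0 0 0 -0.6 0;0 0 0 -0.7 0;0 0 0 -0.7 0;0 0 0 -0.7 0"}}

```text
time: 6.53
position: [558.9, 35.2, 60.6]
tcp_rot: [[-0.148, 0.989, 0.0], [0.989, 0.148, 0.0], [-0.0, 0.0, -1.0]]
wrist_force: [-1.9, -0.4, 1.6]
grip_width: 8.1
gripper_force: 62.4
```

>>> {"op": "drive_tool", "data": {"series": "4 0 0 0 0;4 0 0 0 0;4 0 0 0 0;4 0 0 0 0;4 0 0 3 0;4 0 0 6 0;6 -1 -3 10 -7;6 -2 -7 14 -14;6 -3 -11 15 -21;6 -4 -15 15 -28;6 -5 -19 15 -35;6 -6 -23 15 -42"}}

```text
time: 7.53
position: [503.7, -176.7, 211.3]
tcp_rot: [[0.556, 0.831, 0.003], [0.831, -0.556, -0.001], [0.001, 0.003, -1.0]]
wrist_force: [0.5, 0.1, 0.4]
grip_width: 59.8
gripper_force: 0.0
```

>>> {"op": "drive_tool", "data": {"series": "6 -1 -4 0 -7;6 -2.2 -8.4 0 -14;6 -2.2 -8.6 0 -21;6 -2.2 -8.6 0 -28;6 -2.2 -8.6 0 -31.5;6 -2.2 -8.6 0 -31.5"}}

```text
time: 8.03
position: [481.7, -261.6, 209.6]
tcp_rot: [[0.908, 0.42, 0.0], [0.42, -0.908, 0.0], [0.0, 0.0, -1.0]]
wrist_force: [0.9, -0.2, 0.1]
grip_width: 60.1
gripper_force: 0.0
```

```bash
python3 - <<'E'
from h import *
o=get_obs();T=np.array(o["tcp_rot"]);print(np.round(o["position"],1),np.degrees(np.arctan2(T[1,1],T[0,1])),np.round(o["joint_pos"],1))
ims=[]
for n in("top","side"):
    c=camera(n);uv,P,I=cloud(c)
    m=(np.hypot(P[:,0]-557,P[:,1]-35)<105)&(P[:,2]>43)&(P[:,2]<58);Q=P[m];A=np.c_[Q[:,:2]-[557,35],np.ones(len(Q))];print(n,m.sum(),"plane",np.linalg.lstsq(A,Q[:,2],rcond=None)[0].round(4),rect(Q))
    for l in("scanner_grip","holder_mouth","scanner","pan_code"):print(l,[np.round(r["at"]).tolist() for r in landmark_of(n,l)[:4]])
    for u,v in([(255,215),(365,210)] if n=="top" else [(290,230),(300,285)]):
        ims.append(cv2.resize(c["image"][v-37:v+38,u-50:u+50],None,fx=4,fy=4,interpolation=3))
cv2.imwrite("pics/q.png",np.vstack([np.hstack(ims[:2]),np.hstack(ims[2:])]))
E
```

```text
[ 481.7 -261.6  209.6] -65.16723171885593 [-32.1  -2.8  78.7   0.  104.1  33.1]
top 1791 plane [2.5000e-03 2.0000e-04 4.9408e+01] (array([558.4,  34.4]), array([111.2, 150.1]), 8.6)
scanner_grip [[480.0, -280.0, 129.0], [559.0, -469.0, 12.0]]
holder_mouth [[531.0, -254.0, 77.0]]
scanner [[526.0, -461.0, 10.0], [507.0, -264.0, 102.0]]
pan_code [[531.0, 28.0, 46.0], [343.0, 490.0, 7.0], [254.0, 215.0, 14.0]]
side 255 plane [-1.17000e-02 -6.40000e-03  4.82068e+01] (array([553.1,  34.5]), array([111.7, 156.9]), 9.2)
scanner_grip [[554.0, -472.0, 10.0], [473.0, -278.0, 128.0]]
holder_mouth [[531.0, -258.0, 76.0]]
scanner [[531.0, -465.0, 15.0], [503.0, -272.0, 96.0]]
pan_code [[339.0, 486.0, 9.0], [530.0, 34.0, 46.0]]
```

View pics/q.png

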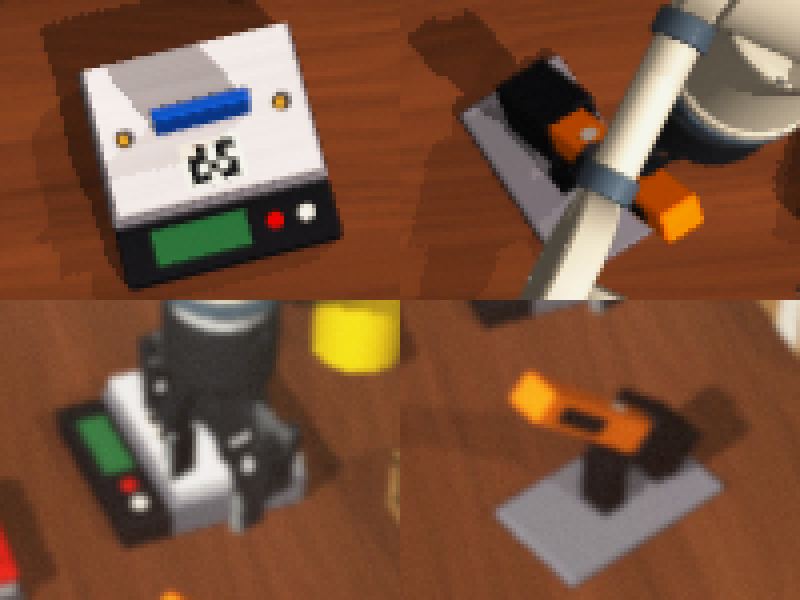

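>>> {"op": "drive_tool", "data": {"series": "6 -0.5 -1.9 0 0.7;6 -0.5 -1.9 -3 0.7;6 -0.5 -1.9 -6 0.7;6 -0.5 -1.9 -8 0.7;6 -0.5 -1.9 -9.2 0.7;6 -0.5 -1.9 -9.2 0.7;0 -0.5 -1.9 -9.2 0.7;0 -0.5 -1.9 -9.2 0.7;0 -0.5 -1.9 -9.2 0.7;0 -0.5 -1.9 -9.2 0.7;0 -0.5 -1.9 -9.2 0.7"}}

```text
time: 9.45
position: [477.7, -280.6, 120.3]
tcp_rot: [[0.901, 0.434, 0.003], [0.434, -0.901, -0.002], [0.002, 0.003, -1.0]]
wrist_force: [-1.4, 0.8, 6.3]
grip_width: 28.3
gripper_force: 59.8
```

>>> {"op": "drive_tool", "data": {"series": "0 -0.64 -0.3 0.71 0;0 -1.27 -0.61 1.41 0;0 -1.91 -0.92 2.12 0;0 -2.55 -1.22 2.83 0;0 -2.55 -1.22 2.83 0"}}

```text
time: 9.87
position: [450.6, -293.5, 148.6]
tcp_rot: [[0.902, 0.433, 0.002], [0.433, -0.902, -0.002], [0.001, 0.003, -1.0]]
wrist_force: [0.4, 0.6, 2.5]
grip_width: 28.2
gripper_force: 59.6
```

>>> {"op": "drive_tool", "data": {"series": "0 -0.95 -0.46 1.06 0;0 -1.9 -0.92 2.12 0;0 -2.9 -1.38 3.2 0;0 -3.3 -1.6 6 0;0 -3.3 -1 8 0;0 -3.3 2 8 0;0 -3.3 5 7 0;0 -3.4 8 5 0;0 -3.5 11 2 0;0 -3.6 12.5 0 0;0 -3.6 12.5 -2 0;0 -3.6 12.5 -3.5 0"}}

```text
time: 10.87
position: [413.6, -166.9, 109.5]
tcp_rot: [[0.901, 0.435, -0.003], [0.435, -0.901, -0.001], [-0.003, -0.001, -1.0]]
wrist_force: [-0.8, -0.1, -2.3]
grip_width: 27.8
gripper_force: 60.0
```

```bash
python3 - <<'E'
from h import *
o=get_obs();print(np.round(o["position"],1),o["wrist_force"],o["grip_width"])
x,y,z=o["position"]
for n in("top","side"):
    c=camera(n);uv,P,I=cloud(c)
    for r in outline_of(n,"scanner")[:3]:
        Q=P[r["mask"][uv[:,1],uv[:,0]]]
        if len(Q)>30:
            d=np.linalg.svd(Q-np.median(Q,0),full_matrices=False)[2][0];print(n,r["score"],len(Q),Q.mean(0).round(),d.round(2),Q.min(0).round(),Q.max(0).round())
    if n=="side":cv2.imwrite("pics/s1.png",cv2.resize(c["image"][190:340,190:370],None,fx=4,fy=4,interpolation=3))
E
```

```text
[ 413.6 -166.9  109.5] [-0.81903743 -0.11417088 -2.33168315] 27.84147984432249
top 0.78 399 [ 522. -458.   20.] [-0.94  0.34  0.  ] [ 456. -491.   -2.] [ 591. -427.   31.]
top 0.67 295 [ 455. -140.   85.] [-0.65 -0.27  0.71] [ 373. -194.   -1.] [510. -90. 473.]
side 0.75 977 [556.  20.  53.] [0.01 1.   0.02] [499. -50.  -5.] [619. 182. 102.]
side 0.72 575 [ 521. -465.   18.] [ 0.94 -0.33 -0.01] [ 453. -498.   -6.] [ 591. -424.   30.]
side 0.65 387 [ 432. -165.  102.] [ 0.62  0.32 -0.71] [ 367. -199.   -6.] [502.  -6. 167.]
```

View pics/s1.png

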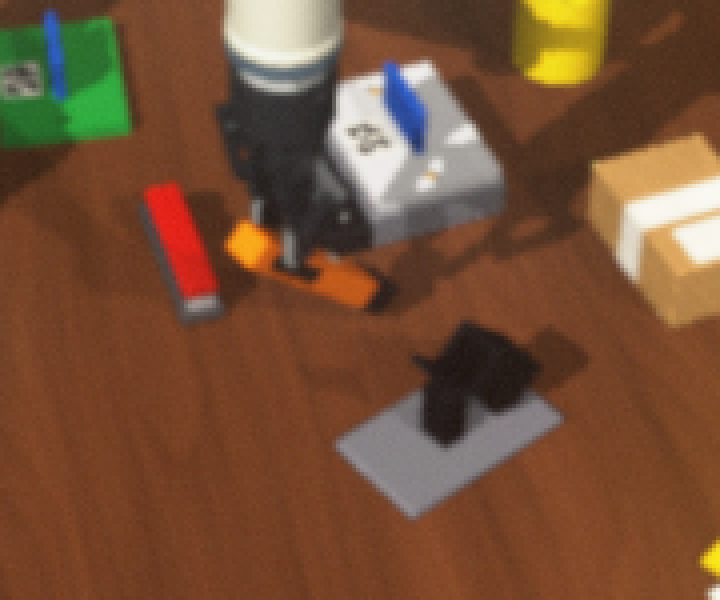

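>>> {"op": "drive_tool", "data": {"series": "0 0 0 -1.3 0;0 -0.5 -0.25 -1.9 0;0 -1.1 -0.54 -2.53 0;0 -1.6 -0.8 -3.2 0;0 -2.1 -1.0 -3.83 0;0 -2.5 -1.2 -4.5 0;0 -2.9 -1.4 -5.25 0;0 -2.9 -1.4 -5.25 0"}}

```text
time: 11.73
position: [385.4, -182.3, 58.5]
tcp_rot: [[0.902, 0.433, -0.0], [0.433, -0.902, -0.001], [-0.001, 0.001, -1.0]]
wrist_force: [-3.1, -2.2, 5.1]
grip_width: 28.1
gripper_force: 61.9
```

Pivoting with about 7 N; continuing.

>>> {"op": "drive_tool", "data": {"series": "0 -0.35 -0.15 -0.8 0;0 -0.7 -0.3 -1.5 0;0 -0.95 -0.45 -2.3 0;0 -1.15 -0.55 -3.1 0;0 -1.3 -0.65 -3.8 0;0 -1.4 -0.68 -4.3 0;0 -1.45 -0.7 -4.8 0;0 -1.45 -0.7 -5.1 0;0 -1.45 -0.7 -5.3 0;0 -1.45 -0.7 -5.3 0"}}

```text
time: 12.57
position: [371.7, -188.0, 5.0]
tcp_rot: [[0.901, 0.434, -0.001], [0.434, -0.901, 0.001], [-0.0, -0.001, -1.0]]
wrist_force: [-3.5, -0.7, 2.7]
grip_width: 28.2
gripper_force: 63.1
```

>>> {"op": "drive_tool", "data": {"series": "4.2 0 0 0 0;4.2 0 0 0 0;4.2 0 0 0 0;4.2 0 0 0 0;4.2 0 0 -0.1 0;4.2 0 0 -0.1 0;0 0 0 -0.1 0;0 0 0 -0.1 0;0 0 0 -0.1 0;0 0 0 -0.1 0;0 0 0 -0.1 0"}}

```text
time: 13.48
position: [372.1, -188.3, 4.8]
tcp_rot: [[0.901, 0.434, 0.001], [0.434, -0.901, -0.0], [0.0, 0.001, -1.0]]
wrist_force: [-0.1, -0.3, 2.8]
grip_width: -0.0
gripper_force: 1.7
```

>>> {"op": "drive_tool", "data": {"series": "0 0 0 0 0;0 0 0 3 0;0 0 0 6 0;0 0 0 10 0;0 0 0 13.5 0;0 0 0 14.7 0;0 0 0 14.7 0;0 0 0 14.7 0"}}

```text
time: 14.15
position: [372.0, -188.3, 151.2]
tcp_rot: [[0.901, 0.434, 0.0], [0.434, -0.901, -0.0], [0.0, 0.0, -1.0]]
wrist_force: [-0.1, 0.3, -0.8]
grip_width: 0.3
gripper_force: 0.0
```

```bash
cat > s.py <<'E'
from h import *
o=get_obs();T=np.array(o["tcp_rot"]);x,y,z=o["position"];print(np.round(o["position"],1),np.degrees(np.arctan2(T[1,1],T[0,1])),np.round(o["wrist_force"],1))
h=np.array([T[0,0],T[1,0]]);s=np.array([-h[1],h[0]])
ims=[]
for n in("top","side"):
    c=camera(n);uv,P,I=cloud(c);hsv=cv2.cvtColor(c["image"],cv2.COLOR_BGR2HSV)[uv[:,1],uv[:,0]].astype(int)
    D=P[:,:2]-[x,y];a=D@h;b=D@s
    m=(abs(b)<60)&(a>-90)&(a<180)&(abs(P[:,2]-z-12)<45)&(hsv[:,0]<18)&(hsv[:,1]>150)&(hsv[:,2]>70)
    k=(abs(b)<25)&(a>15)&(a<150)&(abs(P[:,2]-z-20)<30)
    for nm,q in(("orange",m),("all",k)):
        if q.sum()<10:continue
        f=np.polyfit(a[q],P[q][:,2],1);g=np.polyfit(a[q],b[q],1);print(n,nm,q.sum(),"a",a[q].min().round(),a[q].max().round(),"z fit",f.round(3),"b fit",g.round(3),"zmax",np.percentile(P[q][:,2],90).round(1))
    print([(np.round(r["at"]).tolist(),round(r["score"],2)) for l in("scanner_window","pan_code") for r in landmark_of(n,l)[:4]])
    K=c["camera_matrix"];q=cv2.projectPoints(np.array([[x+h[0]*60,y+h[1]*60,z]]),np.array(c["rvec"]),np.array(c["tvec"]),K,None)[0].ravel().astype(int)
    ims.append(cv2.resize(c["image"][max(q[1]-60,0):q[1]+60,q[0]-60:q[0]+60],(400,400),interpolation=3))
cv2.imwrite("pics/s%.2f.png"%o["time"],np.hstack(ims));print("pics/s%.2f.png"%o["time"])
E
python3 s.py
```

```text
[ 372.  -188.3  151.2] -64.28542174703941 [-0.1  0.3 -0.8]
[([472.0, -442.0, -1.0], 0.72), ([497.0, -129.0, 2.0], 0.67), ([563.0, 33.0, 38.0], 0.53), ([357.0, -34.0, 2.0], 0.15), ([530.0, 27.0, 46.0], 0.73), ([342.0, 486.0, 8.0], 0.7), ([254.0, 215.0, 17.0], 0.68)]
[([496.0, -135.0, 4.0], 0.61), ([476.0, -443.0, 2.0], 0.6), ([756.0, -115.0, 2.0], 0.48), ([339.0, 483.0, 11.0], 0.91), ([260.0, 211.0, 11.0], 0.74), ([530.0, 33.0, 48.0], 0.73)]
pics/s14.15.png
```

View pics/s14.15.png

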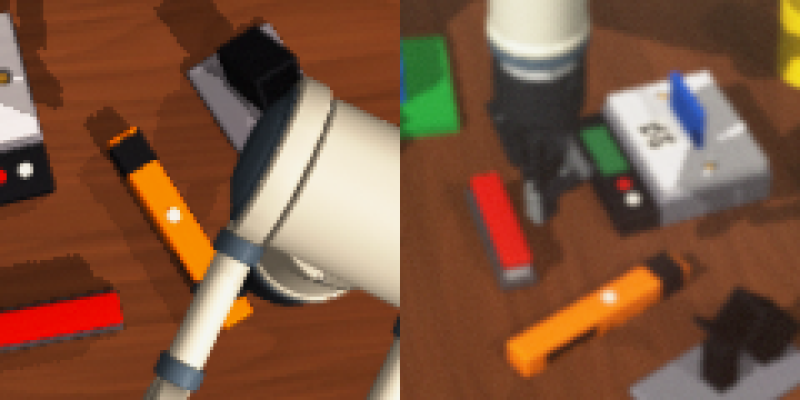

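```bash
python3 - <<'E'
from h import *
for n in("top","side"):
    c=camera(n);uv,P,I=cloud(c);hsv=cv2.cvtColor(c["image"],cv2.COLOR_BGR2HSV)[uv[:,1],uv[:,0]].astype(int)
    m=(P[:,0]>300)&(P[:,0]<520)&(P[:,1]<-95)&(P[:,1]>-240)&(hsv[:,0]<18)&(hsv[:,1]>185)&(hsv[:,2]>150)&(P[:,2]>8)&(P[:,2]<80)
    Q=P[m];print(n,m.sum(),rect(Q),yaw(Q),np.percentile(Q[:,2],[5,50,95]).round(1))
    m=(P[:,0]>300)&(P[:,0]<520)&(P[:,1]<-95)&(P[:,1]>-240)&(P[:,2]>18)&(P[:,2]<60);Q=P[m];print("all",m.sum(),rect(Q),yaw(Q));
    d=np.array([np.cos(np.radians(yaw(Q))),np.sin(np.radians(yaw(Q)))]);print("z vs a",np.polyfit((Q[:,:2]-Q[:,:2].mean(0))@d,Q[:,2],1).round(3))
E
```

```text
top 424 (array([ 425.8, -161.9]), array([117.8, 171.7]), 84.0) 20.98275371593789 [22.2 27.  32.9]
all 576 (array([ 433.5, -164.3]), array([126.3, 184.3]), 84.1) 20.966359446908115
z vs a [-2.0000e-03  2.7571e+01]
side 500 (array([ 404.4, -130.4]), array([186.6, 112.1]), 26.0) 23.333580192355043 [12.3 25.9 32.3]
all 571 (array([ 405.2, -129.5]), array([189.3, 111.9]), 26.4) 21.840868981515474
z vs a [2.0000e-03 2.6551e+01]
```

```bash
cat > f.py <<'E'
from h import *
h=np.array([.901,.434]);s=np.array([-h[1],h[0]])
for n in("top","side"):
    c=camera(n);uv,P,I=cloud(c)
    D=P[:,:2]-[431,-163];a=D@h;b=D@s
    m=(abs(b)<40)&(abs(a)<130)&(P[:,2]>20)&(P[:,2]<34)
    for lo in range(-120,130,30):
        k=m&(a>=lo)&(a<lo+30)
        if k.sum()>3:print(n,lo,k.sum(),"b",np.percentile(b[k],[3,50,97]).round(1),"z",np.median(P[k][:,2]).round(1),"a",a[k].min().round(),a[k].max().round())
E
python3 f.py
```

```text
top -120 27 b [-9.5  1.7 16.3] z 26.1 a -98.0 -90.0
top -90 16 b [-10.7  -1.5   7.9] z 26.0 a -89.0 -83.0
top -60 62 b [-9.4  7.5 18.1] z 27.0 a -51.0 -30.0
top -30 110 b [-10.2   4.3  17.8] z 26.9 a -30.0 -0.0
top 0 109 b [-10.4   4.2  18. ] z 27.1 a 0.0 30.0
top 30 107 b [-10.6   4.1  18.1] z 27.1 a 30.0 60.0
top 60 107 b [-10.8   3.8  17.9] z 28.5 a 60.0 90.0
top 90 4 b [-5.9  3.1  9.5] z 25.9 a 90.0 91.0
side -120 38 b [-11.9   2.1  14.6] z 26.2 a -106.0 -90.0
side -90 80 b [-11.4   1.5  18.7] z 26.7 a -90.0 -60.0
side -60 78 b [-11.8   1.3  19. ] z 26.8 a -60.0 -30.0
side -30 78 b [-11.    1.3  17.1] z 27.1 a -30.0 -1.0
side 0 76 b [-12.5   0.6  17.3] z 26.7 a 1.0 30.0
side 30 73 b [-11.9   2.4  18. ] z 26.4 a 31.0 59.0
side 60 68 b [-11.9   1.9  20.4] z 27.2 a 60.0 89.0
```

>>> {"op": "drive_tool", "data": {"series": "7 1.5 0.75 0 0;7 1.5 0.75 -3 0;7 1.5 0.75 -6 0;7 1.5 0.75 -9.5 0;7 1.5 0.75 -12 0;7 1.5 0.75 -13.5 0;7 1.5 0.75 -14.6 0;7 1.5 0.75 -14.6 0;7 1.5 0.75 -14.6 0"}}

```text
time: 15.4
position: [386.9, -180.7, 5.8]
tcp_rot: [[0.901, 0.434, -0.0], [0.434, -0.901, 0.0], [-0.0, -0.0, -1.0]]
wrist_force: [0.8, -0.4, 0.7]
grip_width: 69.9
gripper_force: 0.0
```

>>> {"op": "drive_tool", "data": {"series": "2.4 0 0 0 0;2.4 0 0 0 0;2.4 0 0 0 0;2.4 0 0 0 0;2.4 0 0 0 0;2.4 0 0 0 0"}}

```text
time: 15.9
position: [387.0, -180.8, 5.8]
tcp_rot: [[0.901, 0.434, 0.0], [0.434, -0.901, -0.0], [0.0, 0.0, -1.0]]
wrist_force: [0.3, 0.3, 0.2]
grip_width: 23.7
gripper_force: 0.0
```

```bash
python3 f.py; sed -i 's/(hsv\[:,2\]>70)/(hsv[:,2]>70)/' s.py; python3 s.py | head -1
```

```text
top -120 29 b [-9.2  3.1 17.2] z 26.9 a -98.0 -90.0
top -90 58 b [-6.9 11.6 18.4] z 26.3 a -90.0 -61.0
top -30 12 b [ 7.4 13.6 17.6] z 27.3 a -8.0 -0.0
top 0 84 b [-8.7  6.9 17.8] z 27.2 a 0.0 30.0
top 30 109 b [-10.4   4.6  17.9] z 26.6 a 30.0 60.0
top 60 113 b [-10.4   4.2  18.3] z 28.1 a 60.0 90.0
side -120 37 b [-10.4   4.5  18.2] z 23.9 a -101.0 -90.0
side -90 85 b [-12.3   2.2  18.5] z 26.3 a -90.0 -60.0
side -60 30 b [-16.2   3.7  18.1] z 25.5 a -60.0 -30.0
side -30 33 b [-12.3  -7.2  -0.7] z 25.4 a -30.0 -0.0
side 0 57 b [-12.5  -2.4  13.7] z 26.9 a 1.0 29.0
side 30 82 b [-11.7   2.3  17.7] z 26.5 a 30.0 60.0
side 60 68 b [-11.4   3.5  18.7] z 27.6 a 60.0 88.0
[ 386.9 -180.7    5.6] -64.28058182445633 [-0.   0.  -0.5]
```

```bash
python3 - <<'E'
from h import *
c=camera("side");K=c["camera_matrix"];q=cv2.projectPoints(np.array([[387,-181,15.]]),np.array(c["rvec"]),np.array(c["tvec"]),K,None)[0].ravel().astype(int)
a=cv2.resize(c["image"][q[1]-30:q[1]+30,q[0]-40:q[0]+40],None,fx=7,fy=7,interpolation=3)
c=camera("top");q=cv2.projectPoints(np.array([[387,-181,15.]]),np.array(c["rvec"]),np.array(c["tvec"]),K,None)[0].ravel().astype(int)
b=cv2.resize(c["image"][q[1]-30:q[1]+30,q[0]-17:q[0]+17],None,fx=7,fy=7,interpolation=3);cv2.imwrite("pics/z.png",np.hstack([a,b]))
E
```

```text
(no output)
```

View pics/z.png

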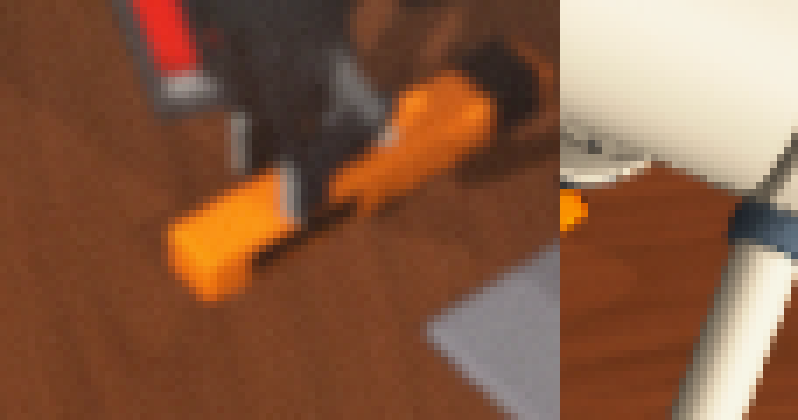

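```bash
python3 - <<'E'
from h import *
c=camera("side");uv,P,I=cloud(c);hsv=cv2.cvtColor(c["image"],cv2.COLOR_BGR2HSV)[uv[:,1],uv[:,0]].astype(int)
h=np.array([.901,.434]);s=np.array([-h[1],h[0]])
D=P[:,:2]-[387,-181];a=D@h;b=D@s
for lo in range(-30,36,6):
    k=(a>=lo)&(a<lo+6)&(abs(b)<60)&(P[:,2]>3)&(P[:,2]<75)
    print(lo,[(int(bb),int(z),"OG"[int(v[1]<110 or v[2]<70)]) for bb,z,v in sorted(zip(b[k],P[k][:,2],hsv[k]),key=lambda t:t[1])][:16])
for n in("side","top"):
    camera(n);print(n,[(np.round(r["at"]).tolist(),round(r["score"],2)) for l in("scanner","scanner_grip","scanner_window") for r in landmark_of(n,l)[:3]])
E
```

```text
-30 [(50, 3, 'O'), (-46, 3, 'O'), (41, 3, 'O'), (-38, 3, 'O'), (-24, 4, 'O'), (43, 6, 'O'), (-33, 6, 'O'), (-57, 6, 'O'), (48, 8, 'O'), (-12, 9, 'O'), (-12, 13, 'O'), (-14, 14, 'G'), (-8, 15, 'O'), (-8, 19, 'O'), (-12, 20, 'O'), (-12, 22, 'O')]
-24 [(34, 3, 'O'), (-30, 3, 'O'), (-15, 3, 'O'), (-49, 4, 'O'), (35, 4, 'O'), (-32, 4, 'O'), (-55, 5, 'O'), (53, 5, 'O'), (-45, 5, 'O'), (-29, 6, 'O'), (-15, 8, 'O'), (-12, 9, 'O'), (-12, 13, 'G'), (-10, 13, 'O'), (-12, 17, 'O'), (-8, 18, 'O')]
-18 [(-40, 3, 'O'), (-42, 3, 'O'), (39, 3, 'O'), (-32, 4, 'O'), (41, 5, 'O'), (-57, 5, 'O'), (54, 6, 'O'), (-9, 6, 'O'), (-11, 6, 'O'), (-13, 7, 'O'), (-11, 11, 'G'), (-12, 16, 'O'), (-8, 16, 'O'), (-14, 17, 'G'), (-13, 20, 'O'), (-10, 20, 'O')]
-12 [(-59, 3, 'O'), (-49, 4, 'O'), (-19, 5, 'O'), (55, 5, 'O'), (-29, 5, 'O'), (-30, 5, 'O'), (-23, 7, 'O'), (-13, 7, 'O'), (-13, 11, 'O'), (-12, 14, 'G'), (-10, 16, 'O'), (-14, 19, 'O'), (-10, 22, 'O'), (-12, 23, 'O'), (5, 23, 'O'), (16, 24, 'O')]
-6 [(-22, 3, 'O'), (-56, 3, 'O'), (-40, 4, 'O'), (50, 4, 'O'), (-37, 4, 'O'), (-16, 5, 'O'), (-10, 5, 'O'), (-31, 5
[... 1236 characters left out ...]
O'), (-11, 11, 'O'), (-15, 13, 'O'), (-13, 15, 'O'), (-11, 18, 'O'), (-10, 19, 'O')]
30 [(-32, 3, 'O'), (-56, 5, 'O'), (-13, 6, 'O'), (-42, 7, 'O'), (-49, 9, 'O'), (-14, 11, 'O'), (-15, 13, 'O'), (-14, 15, 'O'), (-14, 19, 'O'), (-6, 22, 'O'), (-15, 23, 'O'), (-11, 23, 'O'), (-15, 25, 'O'), (-10, 27, 'O'), (-10, 29, 'O')]
side [([427.0, -165.0, 13.0], 0.88), ([531.0, -463.0, 12.0], 0.66), ([558.0, 38.0, -2.0], 0.51), ([386.0, -180.0, 12.0], 0.85), ([496.0, -128.0, 1.0], 0.74), ([479.0, -445.0, 0.0], 0.69)]
top [([426.0, -161.0, 17.0], 0.96), ([528.0, -460.0, 15.0], 0.64), ([558.0, -474.0, 10.0], 0.69), ([387.0, -180.0, 11.0], 0.58), ([474.0, -442.0, 1.0], 0.93), ([493.0, -131.0, -0.0], 0.91)]
```

>>> {"op": "drive_tool", "data": {"series": "4.5 0 0 0 0;4.5 0 0 0 0;4.5 0 0 0 0;4.5 0 0 -0.3 0;4.5 0 0 -0.5 0;4.5 0 0 -0.5 0;4.5 0 0 -0.5 0"}}

```text
time: 17.43
position: [386.7, -180.6, 0.1]
tcp_rot: [[0.901, 0.434, -0.001], [0.434, -0.901, 0.0], [-0.0, -0.001, -1.0]]
wrist_force: [0.5, 0.9, -0.0]
grip_width: 44.8
gripper_force: 0.0
```

>>> {"op": "drive_tool", "data": {"series": "0 0 0 0 0;0 0 0 0 0;0 0 0 0 0;0 0 0 0 0"}}

```text
time: 17.77
position: [387.1, -180.9, 0.9]
tcp_rot: [[0.901, 0.434, 0.0], [0.434, -0.901, -0.0], [0.0, 0.001, -1.0]]
wrist_force: [-0.8, -0.0, 3.3]
grip_width: 27.5
gripper_force: 59.4
```

>>> {"op": "drive_tool", "data": {"series": "0 0 0 0 0;0 0 0 0.5 0;0 0 0 1.5 0;0 0 0 3 0;0 0 0 5 0;0 0 0 7 0;0 0 0 7 0;0 0 0 7 0"}}

```text
time: 18.43
position: [387.6, -181.1, 71.7]
tcp_rot: [[0.901, 0.434, 0.002], [0.434, -0.901, -0.001], [0.001, 0.002, -1.0]]
wrist_force: [0.4, -1.0, -2.9]
grip_width: 27.2
gripper_force: 59.3
```

```bash
cat > t.py <<'E'
from h import *
o=get_obs();T=np.array(o["tcp_rot"]);x,y,z=o["position"];print(np.round(o["position"],1),np.round(o["wrist_force"],1),round(o["grip_width"],1),round(o["gripper_force"],1))
h=np.array([T[0,0],T[1,0]]);h=h/np.linalg.norm(h);s=np.array([-h[1],h[0]])
for n in("top","side"):
    c=camera(n);uv,P,I=cloud(c);D=P[:,:2]-[x,y];a=D@h;b=D@s
    for lo in range(-60,150,15):
        k=(a>=lo)&(a<lo+15)&(abs(b)<11)&(abs(P[:,2]-z-15)<50)
        if k.sum()>8:print(n,lo,k.sum(),np.percentile(P[k][:,2],[20,50,80]).round(1))
    for l in("scanner_window","scanner","scanner_grip","pan_code"):print(l,[np.round(r["at"]).tolist() for r in landmark_of(n,l)[:4] if np.hypot(r["at"][0]-x,r["at"][1]-y)<180])
E
python3 t.py
```

```text
[ 387.6 -181.1   71.7] [ 0.4 -1.  -2.9] 27.2 59.3
top -60 16 [ 95.4  97.2 100.4]
top -45 37 [ 96.6  99.1 101.5]
top 45 31 [ 97.4  99.1 100.7]
top 60 46 [ 95.9  97.7 100. ]
top 75 43 [95.1 97.6 98.8]
top 90 41 [95.3 96.7 98. ]
top 105 44 [95.5 97.  99. ]
top 120 40 [95.8 96.9 98.9]
top 135 12 [92.9 94.5 96.5]
scanner_window [[495.0, -129.0, 70.0]]
scanner [[427.0, -161.0, 86.0]]
scanner_grip [[388.0, -181.0, 85.0]]
pan_code []
side -60 43 [79.9 89.8 95.4]
side -45 37 [92.6 96.1 97.5]
side -30 40 [85.4 93.8 96.2]
side -15 28 [81.8 94.5 98.8]
side 15 12 [76.6 87.8 94.3]
side 30 24 [80.  88.6 93. ]
side 45 24 [82.5 92.9 95.8]
side 60 28 [87.7 93.4 95.5]
side 75 44 [84.6 92.2 95.5]
side 90 29 [90.7 93.5 96. ]
side 105 34 [89.5 93.1 96.1]
side 120 30 [78.5 91.9 94.8]
scanner_window [[494.0, -130.0, 68.0]]
scanner [[426.0, -164.0, 82.0]]
scanner_grip [[382.0, -182.0, 81.0], [516.0, -264.0, 4.0]]
pan_code []
```

>>> {"op": "drive_tool", "data": {"series": "0 0 0 2 0;0 0 0 4 0;0 0 0 6 0;0 0 0 7.75 0;0 0.5 2 7.75 0;0 1 4.5 7.75 0;0 1.6 7.5 7.75 0;0 2.2 10.5 7.75 0;0 2.8 13 7.75 0;0 3.2 15 7.75 0;0 3.4 16 7.75 0;0 3.4 16 7.75 0"}}

```text
time: 19.93
position: [421.0, -19.1, 147.9]
tcp_rot: [[0.9, 0.437, -0.0], [0.437, -0.9, 0.001], [0.0, -0.001, -1.0]]
wrist_force: [0.1, 0.4, -2.1]
grip_width: 27.4
gripper_force: 59.5
```

```bash
sed -i 's/<180\]/<210]/' t.py; python3 t.py
```

```text
[421.  -19.1 147.9] [ 0.1  0.4 -2.1] 27.4 59.5
top -60 26 [171.6 174.3 176.9]
top -45 52 [172.9 174.9 176.3]
top -30 13 [173.6 175.1 176.1]
scanner_window []
scanner []
scanner_grip [[422.0, -17.0, 157.0]]
pan_code [[531.0, 27.0, 48.0]]
side -60 42 [159.1 167.9 174.6]
side -45 28 [172.3 175.5 176.5]
side -30 24 [172.6 174.6 176.8]
side -15 20 [172.7 174.9 184.6]
side 30 12 [171.  173.2 175.4]
side 45 17 [169.8 173.1 174.9]
side 60 23 [168.5 171.8 174.5]
side 75 18 [170.7 172.6 173.6]
side 90 24 [171.7 172.6 174.8]
side 105 19 [171.5 173.4 174.9]
side 120 12 [172.2 173.5 175.1]
scanner_window [[530.0, 28.0, 147.0]]
scanner [[462.0, -7.0, 161.0]]
scanner_grip [[421.0, -23.0, 160.0]]
pan_code [[530.0, 32.0, 49.0]]
```

>>> {"op": "drive_tool", "data": {"series": "0 0 0 0.1 0;0 0 0 0.1 0;0 0 0 0.1 0;0 0 0 0.1 0"}}

```text
time: 20.77
position: [420.9, -20.7, 149.1]
tcp_rot: [[0.901, 0.434, 0.0], [0.434, -0.901, -0.0], [0.0, 0.0, -1.0]]
wrist_force: [0.6, 0.5, -1.1]
grip_width: 27.2
gripper_force: 59.5
```

```bash
python3 -c "
from bench import *
print(close_job())"
```

```text
the job is handed in; nothing more can be done
None
```

The pan lies flat on the scale with both pegs through its holes, and the orange scanner is held level, window down, about 10 cm above the code; I handed the job in at 20.8 s, and no verdict came back.

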